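Drop the frit into its seat in the filter block and swing the retaining clip over it

TASK

Load the aluminium filter block: with a fingertip, swing its retaining clip well clear of the empty round seat by the upright black thumb pin, nudge the loose metal frit disc by its edge across the top of the block until it drops into the seat and lies flat, fully home, then swing the clip back over the disc as far as its stop. Only push: the disc must never be picked up off the block, nor be pushed off it. Leave the vials, the tools, the module and the fittings round the block as they are.

Things in the scene. Friction and masses are not known exactly. Their poses are not given: they have to be found in the camera images.
- filter_block: aluminium filter block fixed to the table, 166 mm long (its x), 84 wide (y), 32 high, flat on top, a tube fitting in each end face (25 mm out, below the top). Origin at the centre of its underside. The half toward its -x is a plain flat land, where the frit starts; the round seat lies toward +x (its centre 27 mm from the block's centre)
- seat (a point): centre of the mouth of the round seat, level with the block's flat top; axes as the block's (x along the block, away from the land; z up). The seat is a straight-sided counterbore 53 mm across and 8 mm deep; its floor is a ledge and, level with it, radial support ribs with shallow drain channels between. A frit that is home stands 1 mm below the top of the block
- frit: the loose frit: a round sintered-metal disc in a plain steel rim, 50 mm across, 7 mm thick, about 60 g, lying flat on the land of the block, its front edge a few to some 20 mm short of the seat's rim. Origin at the centre of its underside, z up. Home, its origin lies 8 mm below seat
- clip (a joint): retaining clip, a steel arm swinging level about an upright screw. 0: shut at its stop, arm toward the block's -x over the seat's middle; grows as it opens, clockwise from above, pin moving to the block's +y; clear of the seat from 1.25; 1.75: open stop. Starts shut or up to 0.45. Stays where left; about 1 N at the pin moves it. Passes freely over a frit that is home, runs against one that is not
- clip_pin (a point): middle of the upright black thumb pin of the clip, 10 mm across, 31 mm from the pivot; the pin reaches from 5.5 to 27.5 mm above the block's top, the point is 16.5 mm above it. The clip's arm, 14 mm wide, lies 1.5 to 5.5 mm above the block's top and ends 7 mm beyond the pin's axis
- clip_pivot (a point): axis of the clip's shoulder screw at the level of the block's top, 38 mm from the seat's centre along the block's +x; the screw head is 13 mm across and ends 10.5 mm above the block's top
- sensor_module: flat pale electronics module, 36x50x15 mm, lying beside the block; origin at the centre of its underside; to be left alone
- vial_1: upright glass vial with a white screw cap, 24 mm across, 54 mm tall; origin at the centre of its foot; to be left alone
- vial_2: upright glass vial with a dark screw cap, 24 mm across, 54 mm tall; origin at the centre of its foot; to be left alone
- hex_key: hex key lying flat, 26x79x4 mm; origin at the centre of its underside; to be left alone
- fitting_c: small clear tube fitting, 17x28x17 mm; origin at the centre of its underside; to be left alone
- fitting_e: small clear T-shaped tube fitting, 22x26x15 mm; origin at the centre of its underside; to be left alone
- tweezers: steel tweezers lying on the table, 15x114x7 mm; origin at the centre of their underside; to be left alone
Things that resemble listed ones, but are neither listed nor needed, are in the scene too. Several things have the shape of the frit; the one meant has the colours described above.

How it is judged:
On the way, in this order (a step that is already met when the one before it is completed fails the run):
1. the clip is swung clear of the empty seat (value of joint clip above 1.2 rad), for 0.1 s.
2. the frit has dropped into the seat and lies flat (horizontal distance between frit and seat below 0.004 m and z of frit in the frame of seat between -0.0105 and -0.0065 m and angle between frit's own z axis and vertical below 0.06 rad), for 0.2 s.
3. the clip is swung back over the frit (value of joint clip below 0.2 rad), for 0.1 s.
At the end, for the whole second after the job is handed in: the frit lies in the seat: centre within 4 mm of the seat's axis, flat within 0.06 rad, its underside 6.5 to 10.5 mm below the block's top, at rest; the clip stands over it within 0.2 rad of its shut stop (all of step 2 and value of joint clip below 0.2 rad and linear speed of frit below 0.02 m/s); the robot touches nothing.
It fails at once if the frit is picked up (its underside more than 8 mm above the block's top) (z of frit in the frame of seat above 0.008 m).
It fails at once if the frit falls off the block (z of frit in the frame of seat below -0.014 m).
It fails at once if a bystander is pushed more than 20 mm, or a vial is tipped (distance of any of sensor_module, vial_1, vial_2, hex_key, fitting_c, fitting_e, tweezers from where it was at the start of the episode above 0.02 m or angle between any of vial_1, vial_2's own z axis and vertical above 0.4 rad).
It also fails if it takes over 69 s, if anything falls off the work surface, if the arm or the gripper's body presses on something with over 40 N, if the wrist force passes 120 N, or if a joint passes its speed limit or range.

ROBOT

A 6-joint arm with a two-finger parallel gripper is mounted at the origin on a cart in front of the work surface, level with it; the furniture and walls round the work are solid. World frame = base frame: x ahead of the robot, y to its left, z up, the work surface at z = 0. Lengths are in m, angles in rad, forces in N, time in s.
With the tool pointing down it reaches from about 0.35 to 0.975 m from the base axis. Payload 4.9 kg.
Tool frame: the origin (TCP) lies at the very end of the fingers, on their centre line; the grasp point (between the pads) lies 19 mm behind it (ctrl.grip_point_offset is the distance from the TCP to the grasp point, in m); z points along the fingers, y is the line along which they close (so a half turn about z gives the same grasp; the last joint's range is limited). The gripper opens to 85 mm and grips with 20 to 120 N. Pads are 22 mm wide; open, the fingers measure 114 mm over their backs; the gripper's body (76 mm by 85 mm) begins 54 mm behind the grasp point. The pads swing forward as they close: fully open they stand 13 mm farther back than shut.
Start: joints at [-0.119, 0.053, 1.613, -0, 1.476, -0.119], TCP at [0.625, 0, 0.202] pointing down, gripper open.
Joint ranges: [-3.01, 3.01], [-1.01, 2.22], [0.06, 2.58], [-1.02, 4.17], [0.09, 2.62], [-3.14, 3.14]. Speed limits (rad/s): [2.57, 2.57, 3.14, 3.14, 3.14, 3.14].

INTERFACE

Orientations are given as a rotation vector (axis times angle).
In Python, from station import ctrl gives the robot as it stands.
- The arm moves only by the tool send_rows, never from a script. Its argument "rows" is a list of rows, each a list of 3 entries, a list of its own where there are three numbers: the finger opening in cm, from 0 to 8.54, then the shift along the tool's x, y, z in cm, then the turn about the tool's z in degrees. A call has 1 to 10 rows; each row shifts and turns the commanded pose from where the row before left it, along the tool's axes as they then stand; what a row does not reach is not made up. A row lasts 1/8 s, in which the tool goes at most 62.5 mm and 10.7 degrees, less where a joint would pass 70% of its speed; a pose out of reach is approached as far as the arm can. A call with a gripper value outside its range is refused whole. The fingers move at their own pace and stop on an object; "newtons" is the grip in N (left out, the last holds). Time passes only in rows, so rows that do not move let the fingers close. It gives the time, the measured TCP pose, the force, the opening and the grip force at its end, in the units of the state.
- ctrl.get_obs(): the state, without advancing time (a new reading comes with each control period).
- ctrl.get_image(name): name is "scene" or "side" or "wrist"; returns a dict with "frame" (420x560x3 uint8, red, green, blue), "range_z" (420x560 float32, m along the optical axis (not along the pixel's ray), 0 where there is no reading), "fx", "fy", "cx", "cy" (pixels), "cam_to_world" (4x4, takes a point from camera to world coordinates). Camera axes: x right, y down, z forward; pixel columns grow to the right and rows downward; lengths in m; the calibration is good to about 2 mm. A picture is of the moment at which its call begins.
- ctrl.finish_job(): hands the job in; it is judged then, once.
The state is a dict: "t": time; "q": joint angles; "dq": joint speeds; "effort": joint torques, N m; "tool_pos": TCP position; "tool_rot": TCP orientation; "contact_force": force on the tool from outside, world axes, zero at the start; "wrist_torque": the same for the moment, N m; "opening": finger opening in m; "grip_force": force on a finger pad.
Only numpy, scipy, OpenCV 4.12 (cv2) and the standard library are available. Lean on these libraries where they do the work, as an engineer would, in place of code of your own. Each camera call takes 0.05 s, during which the arm holds its last target. There are 200 camera calls.

## Working session

There is one attempt and no reset: what is moved stays moved. The work goes in short steps, Python scripts to look and compute and a tool call to move; the robot and the scene stay as the last step left them, time stands still between calls to the robot, and variables do not carry over. Pictures are saved under pics/ and viewed, at most 10 in all, crops included, and the job is handed in when it is done.

Besides the shell and the picture viewer there is one more tool, called in YAML: its name, and indented under it one key for each argument. send_rows: Moves the arm, as the interface text tells. Its arguments: {"type":"object","properties":{"rows":{"type":"array","items":{"type":"array"}},"newtons":{"type":"number"}},"required":["rows"]}

```bash
mkdir -p pics; cat > h.py <<'E'
import numpy as np, cv2, pickle
from station import ctrl
def grab(n,save=None):
    im=ctrl.get_image(n)
    if save:
        pickle.dump(im,open(save+'.pkl','wb')); cv2.imwrite('pics/'+save+'.png',im['frame'][:,:,::-1])
    return im
def load(s): return pickle.load(open(s+'.pkl','rb'))
def pt(im,u,v,z=None):
    T=im['cam_to_world']; d=np.array([(u-im['cx'])/im['fx'],(v-im['cy'])/im['fy'],1.])
    if z is None: return T[:3,:3]@(d*im['range_z'][int(v),int(u)])+T[:3,3]
    r=T[:3,:3]@d; return T[:3,3]+r*(z-T[2,3])/r[2]
E
python3 - <<'E'
from h import *
for n in ['scene','wrist']: grab(n,n+'0')
a=cv2.imread('pics/scene0.png');print(ctrl.get_obs()); 
print(load('wrist0')['cam_to_world'],load('wrist0')['fx'])
E
```

```text
{'t': 0.1, 'q': array([-1.19022075e-01,  5.32955232e-02,  1.61417978e+00, -7.28866826e-06,
        1.47599038e+00, -1.18995454e-01]), 'dq': array([-1.36989091e-03, -1.48663241e-03, -3.29852491e-03,  7.12994499e-05,
        9.15360976e-04, -1.84443639e-03]), 'effort': array([ 6.14647306e-04, -3.94903493e+01, -3.71363103e+01, -4.52310599e-05,
        3.99340541e-03, -4.17574097e-05]), 'tool_pos': array([6.24373598e-01, 5.92688755e-05, 2.00369314e-01]), 'tool_rot': array([-2.22043196e+00, -2.22037440e+00,  1.82679916e-03]), 'contact_force': array([0.19513094, 0.352217  , 0.02890364]), 'wrist_torque': array([-0.01785067,  0.00866716,  0.01819254]), 'grip_force': 0.0, 'opening': 0.08550666478608697}
[[ 9.99995900e-01  7.41956713e-04 -2.76582465e-03  6.24256238e-01]
 [-1.63296476e-04 -9.49504474e-01 -3.13753449e-01  8.07922095e-02]
 [-2.85895436e-03  3.13752614e-01 -9.49500460e-01  3.73347709e-01]
 [ 0.00000000e+00  0.00000000e+00  0.00000000e+00  1.00000000e+00]] 307.18713932827876
```

View pics/scene0.png

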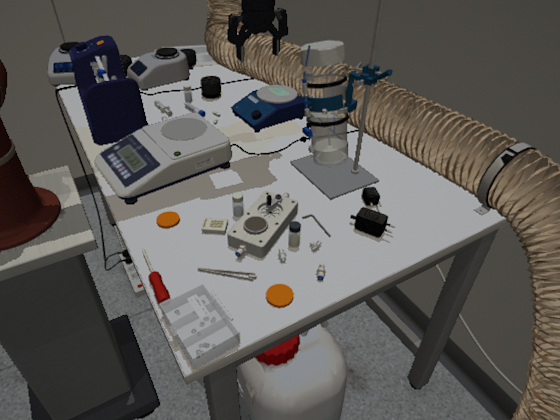

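View pics/wrist0.png

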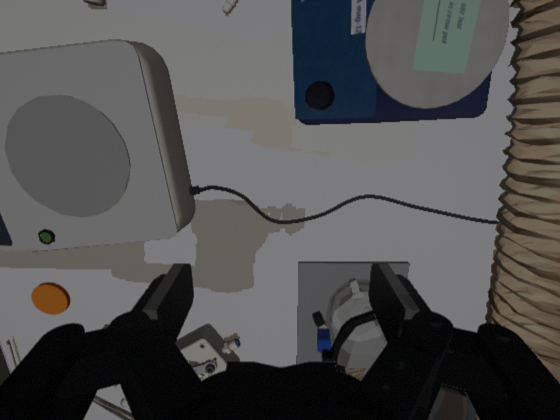

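Scene shows the block at about (264,222), with the clip and its pin near (268,200). Candidates for the frit are the grey disc on the block's land (256,226) and the orange discs at (168,219) and (280,295). I choose the grey steel one on the land and will check it in a close crop.

```bash
python3 - <<'E'
from h import *
im=load('scene0')
for n,u,v in [('frit',256,226),('pin',268,198),('vialL',238,203),('vialR',294,230),('module',215,226),('corner_near',240,252),('fit',282,256),('hex',318,225),('bottle',330,150),('stand',365,100),('grey plate',340,175)]: print(n,pt(im,u,v).round(3))
f=cv2.resize(im['frame'][175:275,195:335,::-1],None,fx=5.7,fy=5.7,interpolation=cv2.INTER_CUBIC)
cv2.imwrite('pics/crop0.png',np.clip(f*1.3,0,255).astype('uint8'))
E
```

```text
frit [ 0.439 -0.327  0.038]
pin [ 0.493 -0.281  0.058]
vialL [ 0.441 -0.243  0.038]
vialR [ 0.494 -0.384  0.047]
module [ 0.377 -0.261  0.014]
corner_near [ 0.385 -0.361  0.02 ]
fit [ 0.455 -0.404  0.012]
hex [ 0.578 -0.351 -0.001]
bottle [ 0.705 -0.209  0.074]
stand [ 0.758 -0.246  0.205]
grey plate [ 0.724 -0.235  0.01 ]
```

View pics/crop0.png

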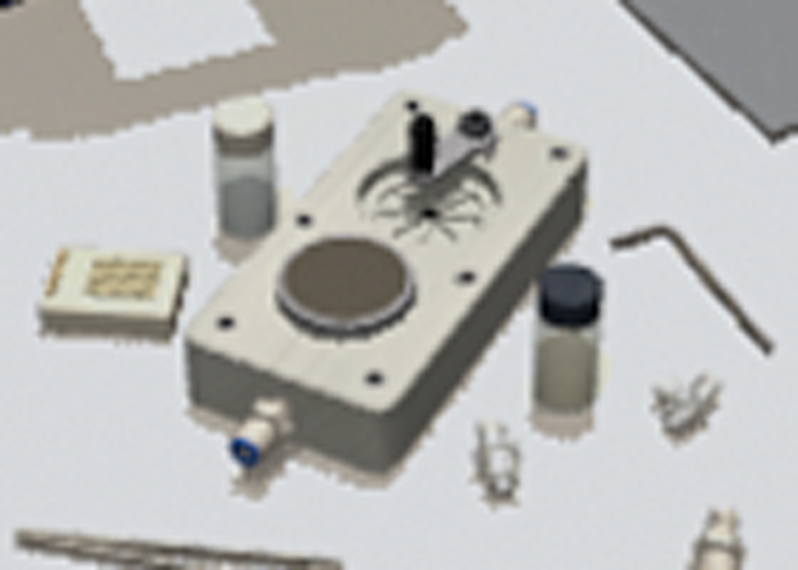

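The crop confirms it: the grey frit with a steel rim is at crop (345,283) on the land. The clip is nearly shut, with the pin at (423,145) and the pivot at (475,125). I'll move above the block for a wrist view.

send_rows:
  rows:
    - [0,[-1.5,-5,-1],0]
    - [0,[-3,-5,-1],0]
    - [0,[-4.5,-3.5,-1],0]
    - [0,[-4.5,-1,-1],0]
    - [0,[-4.5,0,0],0]
    - [0,[-4.5,0,0],0]
    - [0,[-4.5,0,0],0]
    - [0,[-4.5,0,0],0]
    - [0,[-4.5,0,0],0]
    - [0,[0,0,0],0]
  newtons: 40

```text
t: 1.35
tool_pos: [0.4791, -0.3622, 0.2403]
tool_rot: [-2.224, -2.216, 0.001]
contact_force: [0.1, -0.1, -0.2]
opening: -0.0002
grip_force: 0.0
```

```bash
python3 - <<'E'
from h import *
im=grab('wrist','w1'); o=ctrl.get_obs(); print(o['t'],o['tool_pos'],o['tool_rot'],o['opening'])
cv2.imwrite('pics/w1b.png',np.clip(im['frame'][:,:,::-1]*1.5,0,255).astype('uint8'))
E
```

```text
1.4 [ 0.47939525 -0.36067129  0.24046853] [-2.22222391e+00 -2.21781062e+00 -4.00543932e-04] 6.497628860783435e-05
```

View pics/w1b.png

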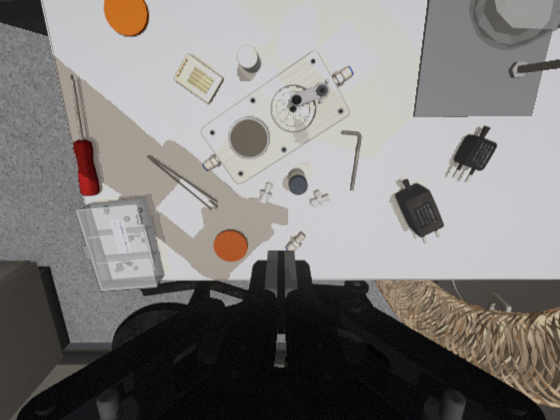

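The wrist view shows the whole block: frit at (249,138), seat at (294,108), pivot at (322,90) and pin near (296,100). One enlarged crop will give exact pixels.

```bash
python3 - <<'E'
from h import *
im=load('w1')
f=cv2.resize(im['frame'][45:190,190:365,::-1],None,fx=4.5,fy=4.1,interpolation=cv2.INTER_CUBIC)
f=cv2.resize(im['frame'][45:190,190:365,::-1],None,fx=4,fy=4,interpolation=cv2.INTER_CUBIC)
cv2.imwrite('pics/c1.png',np.clip(f*1.3,0,255).astype('uint8'))
E
```

```text
(no output)
```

View pics/c1.png

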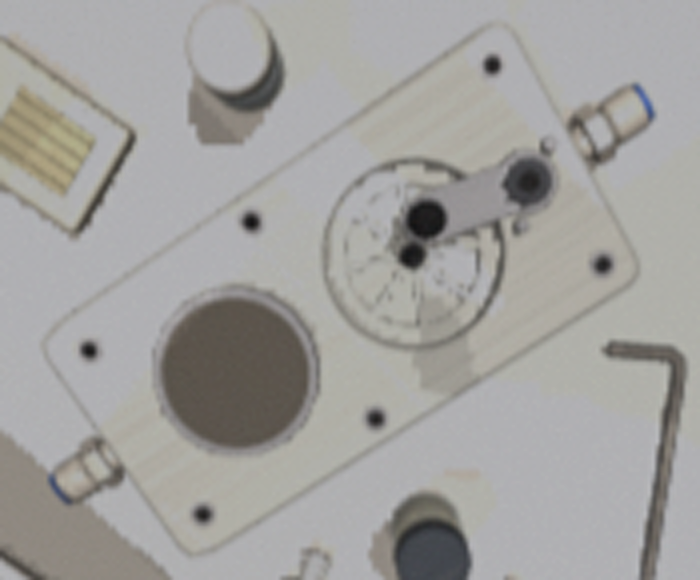

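The crop shows the seat centre at (413,253), frit top (236,370), pin top (427,217), pivot screw head (529,180), and block screws at (492,65), (602,264), (204,514) and (89,350).

```bash
cat > geo.py <<'E'
from h import *
im=load('w1')
g=lambda u,v,z:pt(im,190+(u+.5)/4-.5,45+(v+.5)/4-.5,z)[:2]
seat=g(413,253,.032);frit=g(236,370,.039);pin=g(427,217,.0595);piv=g(529,180,.0425)
s=[g(*p,.032) for p in [(492,65),(602,264),(204,514),(89,350)]]
c=np.mean(s,0);ax=(s[0]+s[1]-s[2]-s[3]);ax/=np.linalg.norm(ax);ay=np.array([-ax[1],ax[0]])
B=lambda p:np.array([(p-c)@ax,(p-c)@ay])*1e3
W=lambda x,y:c+(x*ax+y*ay)/1e3
if __name__=='__main__':
    np.set_printoptions(precision=4,suppress=True)
    print('c',c,'yaw',np.degrees(np.arctan2(ax[1],ax[0])),'range',im['range_z'][45+90,190+60])
    for n,p in dict(seat=seat,frit=frit,pin=pin,piv=piv).items(): print(n,p,B(p))
    for u,v in [(89+20,350),(300,300),(150,350+60)]: print(pt(im,190+u/4,45+v/4))
    print('vial1',g(229,45,.054),B(g(229,45,.054)),'vial2',B(g(432,558,.054)),'angle',np.arctan2(*(B(pin)-B(piv))[::-1]))
E
python3 geo.py
```

```text
c [ 0.4714 -0.3012] yaw 32.4547395039503 range 0.36597964
seat [ 0.4928 -0.2865] [25.908   0.9518]
frit [ 0.4399 -0.3196] [-36.5024   1.4083]
pin [ 0.4955 -0.2768] [33.4282  7.6504]
piv [ 0.5251 -0.2668] [63.7003  0.2709]
[ 0.4015 -0.3146  0.0332]
[ 0.4595 -0.3002  0.0321]
[ 0.4128 -0.3327  0.0327]
vial1 [ 0.4427 -0.2333] [12.1413 72.6982] vial2 [-16.159  -75.8442] angle 2.902483854763855
```

send_rows:
  rows:
    - [0,[3.24,1.16,0],0]
    - [0,[3.23,1.16,0],0]
    - [0,[0,0,4],-9.35]
    - [0,[0,0,4],-9.35]
    - [0,[0,0,4],0]
    - [0,[0,0,3.5],0]
    - [0,[0,0,2],0]
    - [0,[0,0,0],0]
    - [0,[0,0,0],0]

```text
t: 2.52
tool_pos: [0.5043, -0.2958, 0.0683]
tool_rot: [1.829, 2.551, -0.0]
contact_force: [-0.6, 0.1, 0.2]
opening: -0.0
grip_force: 0.0
```

```bash
cat > st.py <<'E'
from geo import *
from scipy.spatial.transform import Rotation as R
o=ctrl.get_obs();M=R.from_rotvec(o['tool_rot']).as_matrix();x=M[:2,0]
np.set_printoptions(precision=3,suppress=True)
print('t',o['t'],'tipB',B(o['tool_pos'][:2]),'z',o['tool_pos'][2]*1e3,'tool x vs block y, deg cw',-np.degrees(np.arctan2(x@-ax,x@ay)),'tilt',M[2,2],'F',o['contact_force'])
E
python3 st.py
```

```text
t 2.525 tipB [ 30.583 -13.047] z 68.3124671344385 tool x vs block y, deg cw 13.735210665012128 tilt -0.9999960754999342 F [-0.606  0.081  0.194]
```

send_rows:
  rows:
    - [0,[0,0,1.2],0]
    - [0,[0,0,1.2],0]
    - [0,[0,0,0],0]
    - [0,[0.5,-0.15,0],0]
    - [0,[0,0,0],0]

```text
t: 3.15
tool_pos: [0.5001, -0.2909, 0.0428]
tool_rot: [1.831, 2.553, 0.0]
contact_force: [-0.3, 0.4, -0.3]
opening: -0.0
grip_force: 0.0
```

```bash
python3 st.py
```

```text
t 3.15 tipB [29.738 -6.667] z 42.774859646681556 tool x vs block y, deg cw 13.745684311382016 tilt -0.9999999608759612 F [-0.326  0.386 -0.328]
```

send_rows:
  rows:
    - [0,[0,0,-0.25],0]
    - [0,[0.56,-0.23,0],10]
    - [0,[0.56,-0.23,0],10]
    - [0,[0.56,-0.23,0],10]
    - [0,[0.56,-0.23,0],10]
    - [0,[0.56,-0.23,0],10]
    - [0,[0.56,-0.23,0],10]
    - [0,[0.56,-0.23,0],10]
    - [0,[0.2,-0.1,0],4]
    - [0,[0,0,0],0]

```text
t: 4.4
tool_pos: [0.4938, -0.25, 0.0454]
tool_rot: [2.998, 0.938, 0.001]
contact_force: [-0.0, 0.6, -0.1]
opening: -0.0001
grip_force: 0.0
```

```bash
python3 st.py
```

```text
t 4.4 tipB [46.318 31.253] z 45.448223193167195 tool x vs block y, deg cw 87.68828596163215 tilt -0.9999997413983132 F [-0.021  0.615 -0.108]
```

send_rows:
  rows:
    - [0,[-1.2,0,-1],2.3]
    - [3,[-3,1,-5],0]
    - [3,[-3,1,-5],0]
    - [3,[-3,0.5,0],0]
    - [3,[-2,0.5,0],0]
    - [3,[0,0,0],0]

```text
t: 5.15
tool_pos: [0.4057, -0.3423, 0.1559]
tool_rot: [3.017, 0.871, 0.001]
contact_force: [0.6, -0.1, 0.1]
opening: 0.0298
grip_force: 0.0
```

```bash
python3 st.py; python3 - <<'E'
from h import *
im=grab('wrist','w2')
cv2.imwrite('pics/w2b.png',np.clip(im['frame'][:,:,::-1]*1.4,0,255).astype('uint8'))
E
```

```text
t 5.15 tipB [-77.502   0.619] z 155.9354645221524 tool x vs block y, deg cw 90.24293782977128 tilt -0.9999992560428271 F [ 0.597 -0.061  0.093]
```

View pics/w2b.png

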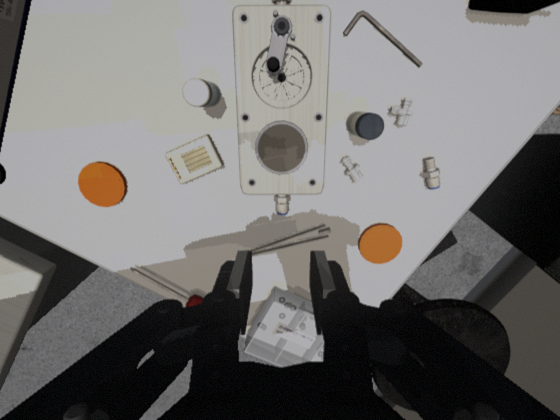

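The picture shows the clip still over the seat (pin at (273,65), pivot at (282,26)) and the frit untouched at (282,147). I'll measure the clip angle from this view before a retry.

```bash
python3 - <<'E'
from geo import *
w=load('w2')
for n,u,v,z in [('pin',273,65,.0595),('piv',282,26,.0425),('seat',281.5,75,.032),('frit',282,147,.039),('screw',318,18,.032)]: print(n,B(pt(w,u,v,z)[:2]).round(1), (B(pt(w,u,v)[:2]).round(1),pt(w,u,v)[2].round(4)))
a,b=load('scene0'),grab('scene','scene2')
cv2.imwrite('pics/cmp.png',cv2.resize(np.hstack([x['frame'][180:240,230:310,::-1] for x in (a,b)]),None,fx=5,fy=5,interpolation=cv2.INTER_CUBIC))
# finger geometry from wrist depth
T=w['cam_to_world'];o=ctrl.get_obs()
from scipy.spatial.transform import Rotation as R
M=R.from_rotvec(o['tool_rot']).as_matrix()
P=[]
for v in range(235,345,8):
  for u in (225,235,245,250,312,318,325,335):
    p=M.T@(pt(w,u,v)-o['tool_pos']); 
    if p[2]>-.08 and p[2]<.04:P.append((u,v,*(p*1e3).round(0)))
for q in P: print(*q)
E
```

```text
pin [31.8  6.6] (array([31.8,  6.6]), np.float64(0.0602))
piv [63.  -0.8] (array([62.8, -0.8]), np.float64(0.0435))
seat [26.6 -0.3] (array([27.4, -0.4]), np.float64(0.0222))
frit [-36.3  -0.6] (array([-36.1,  -0.6]), np.float64(0.0401))
screw [ 71.1 -31.4] (array([ 70.8, -31.3]), np.float64(0.0332))
245 251 10.0 -18.0 -37.0
250 251 9.0 -15.0 -36.0
312 251 9.0 16.0 -37.0
318 251 9.0 19.0 -37.0
235 259 10.0 -21.0 -45.0
245 259 10.0 -17.0 -45.0
250 259 6.0 -15.0 -39.0
312 259 8.0 15.0 -42.0
318 259 9.0 18.0 -44.0
325 259 9.0 21.0 -45.0
225 267 5.0 -26.0 -45.0
235 267 9.0 -20.0 -52.0
245 267 10.0 -16.0 -53.0
250 267 3.0 -15.0 -41.0
312 267 5.0 15.0 -44.0
318 267 9.0 17.0 -52.0
325 267 9.0 20.0 -52.0
335 267 5.0 26.0 -45.0
225 275 5.0 -25.0 -52.0
235 275 9.0 -19.0 -58.0
245 275 9.0 -15.0 -59.0
250 275 -1.0 -15.0 -41.0
312 275 1.0 15.0 -45.0
318 275 9.0 16.0 -59.0
325 275 9.0 19.0 -58.0
335 275 6.0 24.0 -53.0
225 283 6.0 -24.0 -59.0
235 283 9.0 -19.0 -65.0
245 283 7.0 -15.0 -60.0
250 283 -5.0 -15.0 -42.0
312 283 -3.0 15.0 -46.0
318 283 10.0 15.0 -66.0
325 283 9.0 18.0 -65.0
335 283 6.0 23.0 -60.0
225 291 10.0 -21.0 -71.0
235 291 9.0 -18.0 -70.0
245 291 4.0 -15.0 -62.0
250 291 -9.0 -15.0 -43.0
312 291 -6.0 15.0 -48.0
318 291 8.0 15.0 -68.0
325 291 8.0 18.0 -69.0
335 291 10.0 21.0 -71.0
225 299 11.0 -20.0 -78.0
235 299 10.0 -17.0 -76.0
245 299 1.0 -15.0 -63.0
250 299 -12.0 -15.0 -45.0
312 299 -10.0 15.0 -49.0
318 299 4.0 15.0 -68.0
325 299 5.0 18.0 -70.0
335 299 10.0 20.0 -77.0
245 307 -2.0 -15.0 -64.0
318 307 0.0 15.0 -69.0
325 307 4.0 17.0 -74.0
245 315 -6.0 -15.0 -65.0
318 315 -3.0 15.0 -69.0
245 323 -10.0 -15.0 -66.0
318 323 -8.0 16.0 -68.0
245 331 -12.0 -15.0 -67.0
318 331 -11.0 16.0 -69.0
```

```bash
python3 - <<'E'
from geo import *
from scipy.spatial.transform import Rotation as R
M1=R.from_rotvec([-2.222,-2.218,0]).as_matrix();M0=R.from_rotvec([-2.2204,-2.2204,.0018]).as_matrix()
o=ctrl.get_obs();M2=R.from_rotvec(o['tool_rot']).as_matrix()
for n,M,p0,cols in [('w1',M1,[.4794,-.3607,.2405],(272,288)),('w0',M0,[.6244,0,.2004],(175,385)),('w2',M2,o['tool_pos'],(243,320))]:
  w=load(n if n!='w0' else 'wrist0'); P=[]
  for v in range(225,280):
    for u in cols:
      q=M.T@(pt(w,u,v)-p0)*1e3
      if q[2]<0: P.append((u,v,*q.round(0)))
  print(n,P[:6])
# camera relative to tool
w=load('w2');print('cam z above tool', w['cam_to_world'][2,3]-o['tool_pos'][2], load('w1')['cam_to_world'][2,3]-.2405, load('wrist0')['cam_to_world'][2,3]-.2004)
s=load('scene2')
for n in ('scene0','scene2'):
  s=load(n);z=s['range_z']
  pts=[]
  for v in range(0,240):
    for u in range(150,400):
      if z[v,u]>0:
        p=pt(s,u,v)
        if n=='scene2' and np.hypot(*(p[:2]-o['tool_pos'][:2]))<.045 and p[2]>.1: pts.append(p)
        if n=='scene0' and np.hypot(p[0]-.6244,p[1])<.06 and p[2]>.15: pts.append(p)
  pts=np.array(pts);print(n,len(pts),pts[np.argsort(pts[:,2])][:8].round(3) if len(pts) else '')
E
```

```text
w1 [(272, 227, np.float64(79.0), np.float64(-1.0), np.float64(-173.0)), (272, 250, np.float64(10.0), np.float64(-5.0), np.float64(-34.0)), (288, 250, np.float64(10.0), np.float64(3.0), np.float64(-35.0)), (272, 251, np.float64(10.0), np.float64(-5.0), np.float64(-36.0)), (288, 251, np.float64(10.0), np.float64(3.0), np.float64(-36.0)), (272, 252, np.float64(10.0), np.float64(-5.0), np.float64(-36.0))]
w0 [(175, 263, np.float64(11.0), np.float64(-49.0), np.float64(-47.0)), (385, 263, np.float64(11.0), np.float64(47.0), np.float64(-47.0)), (175, 264, np.float64(12.0), np.float64(-48.0), np.float64(-49.0)), (385, 264, np.float64(12.0), np.float64(47.0), np.float64(-49.0)), (175, 265, np.float64(12.0), np.float64(-48.0), np.float64(-51.0)), (385, 265, np.float64(11.0), np.float64(47.0), np.float64(-49.0))]
w2 [(243, 250, np.float64(9.0), np.float64(-19.0), np.float64(-34.0)), (320, 250, np.float64(9.0), np.float64(20.0), np.float64(-35.0)), (243, 251, np.float64(10.0), np.float64(-18.0), np.float64(-37.0)), (320, 251, np.float64(10.0), np.float64(19.0), np.float64(-37.0)), (243, 252, np.float64(9.0), np.float64(-19.0), np.float64(-37.0)), (320, 252, np.float64(9.0), np.float64(19.0), np.float64(-38.0))]
cam z above tool 0.17362571117300193 0.1729348946712459 0.17294770947604668
scene0 1727 [[ 0.582 -0.004  0.242]
 [ 0.576  0.004  0.243]
 [ 0.666  0.006  0.244]
 [ 0.667 -0.003  0.244]
 [ 0.667  0.003  0.245]
 [ 0.577 -0.009  0.245]
 [ 0.668 -0.006  0.245]
 [ 0.574 -0.009  0.245]]
scene2 6086 [[ 0.395 -0.328  0.185]
 [ 0.392 -0.331  0.185]
 [ 0.411 -0.363  0.185]
 [ 0.417 -0.359  0.186]
 [ 0.414 -0.362  0.186]
 [ 0.387 -0.326  0.186]
 [ 0.4   -0.327  0.186]
 [ 0.403 -0.325  0.187]]
```

Both cameras show the real fingertips about 29 mm short of the reported TCP, so my first pass went over the pin. The pad positions in x and y agree. I'll retry with the tool z lowered by that amount.

send_rows:
  rows:
    - [0,[4.5,0.45,0],0]
    - [0,[4.5,0.45,0],0]
    - [0,[1.6,0.4,0],0]
    - [0,[0,0,0],-10.5]
    - [0,[0,0,1],-10.5]
    - [0,[0,0,1],-10.5]
    - [0,[0,0,1],-10.5]
    - [0,[0,0,1],-10.5]
    - [0,[0,0,1],-10.5]
    - [0,[0,0,1],-10.5]

```text
t: 6.5
tool_pos: [0.503, -0.2951, 0.0945]
tool_rot: [-1.885, -2.513, 0.001]
contact_force: [-0.4, -0.7, -0.3]
opening: -0.0002
grip_force: 0.0
```

send_rows:
  rows:
    - [0,[0,0,1],-3]
    - [0,[0,0,1],0]
    - [0,[0,0,0],0]

```text
t: 6.88
tool_pos: [0.5025, -0.2946, 0.0738]
tool_rot: [-1.826, -2.553, 0.0]
contact_force: [1.0, -0.3, -0.4]
opening: 0.0001
grip_force: 0.0
```

```bash
python3 st.py
```

```text
t 6.875 tipB [ 29.718 -11.127] z 73.77046921074964 tool x vs block y, deg cw 13.593508710293191 tilt -0.9999971223120138 F [ 0.996 -0.296 -0.403]
```

send_rows:
  rows:
    - [0,[-0.2,0,1.9],0]
    - [0,[0,0,1.5],0]
    - [0,[0,0,1.3],0]
    - [0,[0,0,1],0]
    - [0,[0,0,0.1],0]
    - [0,[0,0,0],0]

```text
t: 7.62
tool_pos: [0.5042, -0.2973, 0.0173]
tool_rot: [1.826, 2.556, -0.0]
contact_force: [0.7, -0.2, -0.9]
opening: -0.0
grip_force: 0.0
```

```bash
python3 st.py
```

```text
t 7.625 tipB [ 29.726 -14.259] z 17.305923241799782 tool x vs block y, deg cw 13.55371564626711 tilt -0.9999998307999279 F [ 0.685 -0.179 -0.859]
```

send_rows:
  rows:
    - [0,[0.55,0,0],0]
    - [0,[0.56,-0.23,0],10]
    - [0,[0.56,-0.23,0],10]
    - [0,[0.56,-0.23,0],10]
    - [0,[0.56,-0.23,0],10]
    - [0,[0.56,-0.23,0],10]
    - [0,[0.56,-0.23,0],10]
    - [0,[0.56,-0.23,0],10]
    - [0,[0.2,-0.1,0],4]
    - [0,[0,0,0],0]

```text
t: 8.88
tool_pos: [0.4956, -0.2506, 0.0176]
tool_rot: [2.996, 0.944, 0.001]
contact_force: [-0.2, 0.1, 0.0]
opening: -0.0002
grip_force: 0.0
```

```bash
python3 st.py; python3 - <<'E'
from geo import *
im=grab('scene','s3'); w=grab('wrist','w3')
a=cv2.resize(im['frame'][170:250,215:321,::-1],(397,300));b=cv2.resize(w['frame'][:,:,::-1],(400,300))
cv2.imwrite('pics/s3b.png',np.hstack([a,b]))
E
```

```text
t 8.875 tipB [47.51  29.692] z 17.612819026447777 tool x vs block y, deg cw 87.48781086177961 tilt -0.9999994944315939 F [-0.184  0.118  0.026]
```

View pics/s3b.png

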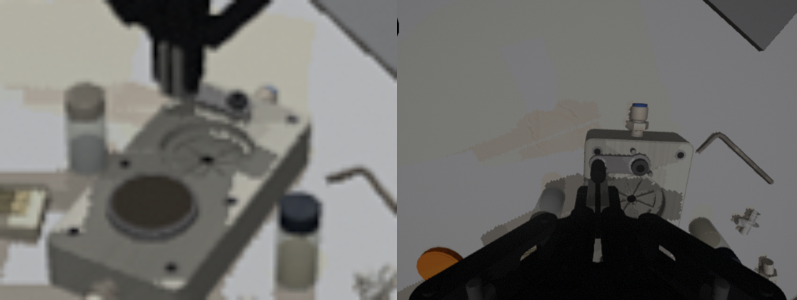

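The picture shows the clip swung clear to about 1.5 rad: the pin is at wrist-panel (598,162), the arm lies across the block's end, and the seat is open. Next I'll go behind the frit with two fingertips 30 mm apart.

send_rows:
  rows:
    - [0,[-1.2,0,0],2.5]
    - [0,[-0.3,0,-3],0]
    - [3,[-3,0.8,-2],0]
    - [3,[-4,1,0],0]
    - [3,[-4,1.1,0],0]
    - [3,[0,0,0],0]
    - [3,[0,0,2.5],0]
    - [3,[0,0,2],0]
    - [3,[0,0,0],0]

```text
t: 10.1
tool_pos: [0.4045, -0.3408, 0.02]
tool_rot: [-3.013, -0.875, 0.003]
contact_force: [-0.1, 0.5, 0.1]
opening: 0.03
grip_force: 0.0
```

```bash
python3 st.py
```

```text
t 10.1 tipB [-77.781   2.541] z 19.988832877603212 tool x vs block y, deg cw 90.063947837511 tilt -0.9999892678145003 F [-0.149  0.457  0.071]
```

send_rows:
  rows:
    - [3,[0,0.2,0.8],0]
    - [3,[0,0,0.5],0]
    - [3,[0,0,0],0]

```text
t: 10.48
tool_pos: [0.4067, -0.3442, 0.0089]
tool_rot: [-3.017, -0.876, 0.0]
contact_force: [-0.1, 0.3, -0.2]
opening: 0.0296
grip_force: 0.0
```

send_rows:
  rows:
    - [3,[0,0,0.1],0]
    - [3,[0,0,0.1],0]
    - [3,[0,0,0],0]

```text
t: 10.85
tool_pos: [0.4067, -0.3444, 0.0071]
tool_rot: [3.017, 0.876, 0.0]
contact_force: [-0.6, -0.8, -0.7]
opening: 0.0301
grip_force: 0.0
```

send_rows:
  rows:
    - [3,[0,0,0.1],0]
    - [3,[0,0,0.1],0]
    - [3,[0,0,0],0]

```text
t: 11.22
tool_pos: [0.4066, -0.3442, 0.0048]
tool_rot: [-3.017, -0.876, 0.0]
contact_force: [-0.4, 0.4, -1.0]
opening: 0.03
grip_force: 0.0
```

send_rows:
  rows:
    - [3,[0,0,0.1],0]
    - [3,[0,0,0],0]

```text
t: 11.48
tool_pos: [0.4066, -0.3443, 0.0039]
tool_rot: [-3.017, -0.876, 0.0]
contact_force: [-0.0, -0.6, -0.9]
opening: 0.0306
grip_force: 0.0
```

send_rows:
  rows:
    - [3,[0,0,0.1],0]
    - [3,[0,0,0],0]

```text
t: 11.72
tool_pos: [0.4066, -0.3443, 0.0029]
tool_rot: [-3.017, -0.876, 0.0]
contact_force: [0.0, -0.3, 0.1]
opening: 0.0301
grip_force: 0.0
```

send_rows:
  rows:
    - [3,[0,0,0.1],0]
    - [3,[0,0,0],0]

```text
t: 11.98
tool_pos: [0.4066, -0.3443, 0.0019]
tool_rot: [-3.017, -0.876, 0.0]
contact_force: [0.1, -0.4, 0.2]
opening: 0.0294
grip_force: 0.0
```

send_rows:
  rows:
    - [3,[0,0,0.1],0]
    - [3,[0,0,0],0]

```text
t: 12.22
tool_pos: [0.4067, -0.3444, 0.0018]
tool_rot: [-3.016, -0.876, 0.0]
contact_force: [-1.4, 2.1, 4.1]
opening: 0.0304
grip_force: 2.6
```

send_rows:
  rows:
    - [3,[0,0,0.1],0]
    - [3,[0,0,0],0]

```text
t: 12.48
tool_pos: [0.4067, -0.3444, 0.0017]
tool_rot: [-3.016, -0.877, 0.001]
contact_force: [-4.0, 4.6, 11.3]
opening: 0.0299
grip_force: 5.7
```

```bash
python3 st.py
```

```text
t 12.475 tipB [-77.8    -1.749] z 1.7496970235838516 tool x vs block y, deg cw 90.04274771591913 tilt -0.9999994781393886 F [-4.026  4.615 11.33 ]
```

send_rows:
  rows:
    - [3,[0,0,-0.45],0]
    - [3,[0,-0.15,0],0]
    - [3,[0.5,0,0],0]
    - [3,[0.5,0,0],0]
    - [3,[0.5,0,0],0]
    - [3,[0.5,0,0],0]
    - [3,[0.5,0,0],0]
    - [3,[0.5,0,0],0]
    - [3,[0.5,0,0],0]
    - [3,[0,0,0],0]

```text
t: 13.72
tool_pos: [0.4358, -0.3241, 0.0046]
tool_rot: [3.017, 0.877, 0.0]
contact_force: [-0.8, 0.0, 0.8]
opening: 0.0302
grip_force: 0.0
```

```bash
python3 st.py; python3 - <<'E'
from geo import *
w=grab('wrist','w4')
cv2.imwrite('pics/w4b.png',np.clip(cv2.resize(w['frame'][60:340,140:420,::-1],None,fx=2,fy=2,interpolation=cv2.INTER_CUBIC)*1.5,0,255).astype('uint8'))
E
```

```text
t 13.725 tipB [-42.424  -0.212] z 4.559343645779229 tool x vs block y, deg cw 90.02783823037328 tilt -0.9999999875108982 F [-0.761  0.011  0.806]
```

View pics/w4b.png

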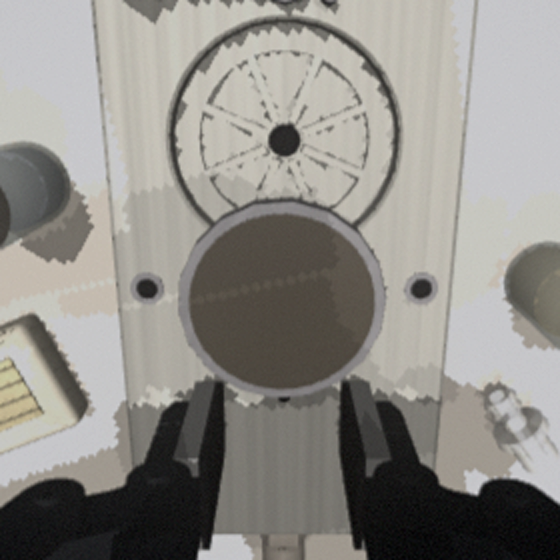

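The frit (centre (283,299)) is cradled between the two fingertips and lined up with the seat (285,138). I'll continue the push.

send_rows:
  rows:
    - [3,[0.5,0,0],0]
    - [3,[0.5,0,0],0]
    - [3,[0.5,0,0],0]
    - [3,[0.5,0,0],0]
    - [3,[0.4,0,0],0]
    - [3,[0.4,0,0],0]
    - [3,[0.4,0,0],0]
    - [3,[0.3,0,0],0]
    - [3,[0.2,0,0],0]
    - [3,[0,0,0],0]

```text
t: 15.02
tool_pos: [0.4668, -0.3044, 0.0044]
tool_rot: [-3.017, -0.877, -0.0]
contact_force: [0.6, 0.1, 0.4]
opening: 0.0301
grip_force: 0.0
```

```bash
cat > chk.py <<'E'
import sys
from geo import *
w=grab('wrist',sys.argv[1])
# fit frit dark-face plane from depth via points inside seat
P=[]
for v in range(60,300,2):
  for u in range(150,420,2):
    p=pt(w,u,v); q=B(p[:2])-[26.4,0]
    if np.hypot(*q)<19 and .015<p[2]<.045: P.append((*q,p[2]*1e3))
P=np.array(P);A=np.c_[P[:,:2],np.ones(len(P))];s=np.linalg.lstsq(A,P[:,2],rcond=None)[0]
print(len(P),'slopes',s[:2],'z',s[2],'resid',np.abs(A@s-P[:,2]).mean())
E
python3 st.py; python3 chk.py w5
```

```text
t 15.025 tipB [-5.642 -0.163] z 4.447431832571028 tool x vs block y, deg cw 90.04522400952948 tilt -0.9999999917759357 F [0.618 0.069 0.447]
1082 slopes [-0.00415665  0.00163283] z 31.822435321486893 resid 0.46774548476484684
```

The frit plane is level and about 1 mm below the block top. I'll back off and go round to the far side of the pin.

send_rows:
  rows:
    - [3,[-0.7,0,0],0]
    - [0,[0,0,-3],0]
    - [0,[0,0,-3.2],0]
    - [0,[3.5,-1.2,0],0]
    - [0,[3.5,-1.2,0],0]
    - [0,[2.6,-1,0],-5]
    - [0,[0,0,0],0]

```text
t: 15.95
tool_pos: [0.5239, -0.2272, 0.0664]
tool_rot: [-2.975, -1.01, 0.0]
contact_force: [0.1, -0.4, 0.1]
opening: 0.0
grip_force: 0.0
```

```bash
python3 st.py; python3 - <<'E'
from geo import *
w=grab('wrist','w6');s=grab('scene','s6')
a=cv2.resize(s['frame'][170:250,215:321,::-1],(397,300));b=cv2.resize(w['frame'][:,:,::-1],(400,300))
cv2.imwrite('pics/s6b.png',np.clip(np.hstack([a,b])*1.3,0,255).astype('uint8'))
E
```

```text
t 15.95 tipB [83.993 34.293] z 66.44654041568518 tool x vs block y, deg cw 84.94373198809525 tilt -0.9999999858437914 F [ 0.13  -0.399  0.085]
```

View pics/s6b.png

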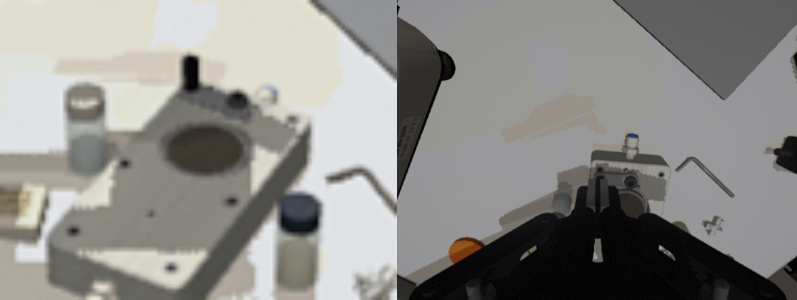

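The frit lies flat in the seat (205,150 in the left panel) and the clip is still open, with its pin at (190,72). Descending beyond the pin.

send_rows:
  rows:
    - [0,[0,0,2],0]
    - [0,[0,0,1.6],0]
    - [0,[0,0,1.3],0]
    - [0,[0,0,0.1],0]
    - [0,[0,0,0],0]

```text
t: 16.68
tool_pos: [0.5237, -0.2283, 0.0165]
tool_rot: [2.976, 1.007, 0.0]
contact_force: [-0.1, -0.3, 0.1]
opening: -0.0002
grip_force: 0.0
```

```bash
python3 st.py
```

```text
t 16.675 tipB [83.223 33.522] z 16.494687517025298 tool x vs block y, deg cw 85.06255736372142 tilt -0.9999999989112415 F [-0.093 -0.31   0.134]
```

Tip is about 46 mm up beyond the pin. Sweeping back.

send_rows:
  rows:
    - [0,[-0.5,0,0],0]
    - [0,[-0.56,-0.23,0],-10]
    - [0,[-0.56,-0.23,0],-10]
    - [0,[-0.56,-0.23,0],-10]
    - [0,[-0.56,-0.23,0],-10]
    - [0,[-0.56,-0.23,0],-10]
    - [0,[-0.56,-0.23,0],-10]
    - [0,[-0.56,-0.23,0],-10]
    - [0,[0,0,0],0]

```text
t: 17.8
tool_pos: [0.4914, -0.2598, 0.017]
tool_rot: [1.863, 2.529, -0.0]
contact_force: [0.2, 0.4, 0.1]
opening: -0.0
grip_force: 0.0
```

```bash
python3 st.py
```

```text
t 17.8 tipB [39.069 24.192] z 16.965362484801744 tool x vs block y, deg cw 15.204259702789063 tilt -0.9999996894850957 F [0.206 0.371 0.076]
```

send_rows:
  rows:
    - [0,[-0.56,-0.23,0],-10]
    - [0,[-0.28,-0.13,0],-5]
    - [0,[0,0,0],0]

```text
t: 18.18
tool_pos: [0.4913, -0.2686, 0.0168]
tool_rot: [1.518, 2.75, -0.0]
contact_force: [-0.4, 0.3, 0.4]
opening: -0.0001
grip_force: 0.2
```

send_rows:
  rows:
    - [0,[-0.1,0,0],0]
    - [0,[0,0,0],0]

```text
t: 18.42
tool_pos: [0.4917, -0.2692, 0.0166]
tool_rot: [1.515, 2.752, 0.0]
contact_force: [-0.3, 1.5, 0.5]
opening: -0.0
grip_force: 0.5
```

```bash
python3 st.py
```

```text
t 18.425 tipB [34.26  16.085] z 16.638714444692475 tool x vs block y, deg cw 0.12203655489886951 tilt -0.9999999885743196 F [-0.28   1.545  0.534]
```

send_rows:
  rows:
    - [0,[-0.1,0,0],0]
    - [0,[0,0,0],0]

```text
t: 18.68
tool_pos: [0.4922, -0.2701, 0.0165]
tool_rot: [-1.514, -2.753, -0.0]
contact_force: [-0.0, 0.9, 0.8]
opening: 0.0001
grip_force: 0.7
```

send_rows:
  rows:
    - [0,[-0.1,0,0],0]
    - [0,[0,0,0],0]

```text
t: 18.92
tool_pos: [0.4922, -0.2703, 0.0164]
tool_rot: [-1.513, -2.751, -0.001]
contact_force: [-3.9, 2.7, 4.3]
opening: 0.0001
grip_force: 2.5
```

The force rises and the motion stalls, so the clip is on its stop. I'll back off, rise and check.

send_rows:
  rows:
    - [0,[0.6,0,0],0]
    - [0,[0.6,0,0],0]
    - [0,[0,0,-4],0]
    - [0,[0,0,-5],0]
    - [0,[-2,-1,-5],0]
    - [0,[-4,-1,-5],0]
    - [0,[-4,0,0],0]
    - [0,[0,0,0],0]

```text
t: 19.92
tool_pos: [0.5231, -0.3564, 0.205]
tool_rot: [1.515, 2.751, -0.001]
contact_force: [0.3, 0.9, -0.1]
opening: 0.0001
grip_force: 0.0
```

```bash
python3 st.py; python3 - <<'E'
from geo import *
w=grab('wrist','w7');s=grab('scene','s7')
a=cv2.resize(s['frame'][170:250,215:321,::-1],(397,300));b=cv2.resize(w['frame'][:300,:,::-1][60:240,150:390],(400,300))
cv2.imwrite('pics/s7b.png',np.clip(np.hstack([a,b])*1.3,0,255).astype('uint8'))
E
```

```text
t 19.925 tipB [ 13.97  -74.332] z 205.0004704073769 tool x vs block y, deg cw 0.1443985574942107 tilt -0.9999990161620832 F [ 0.318  0.877 -0.137]
```

View pics/s7b.png

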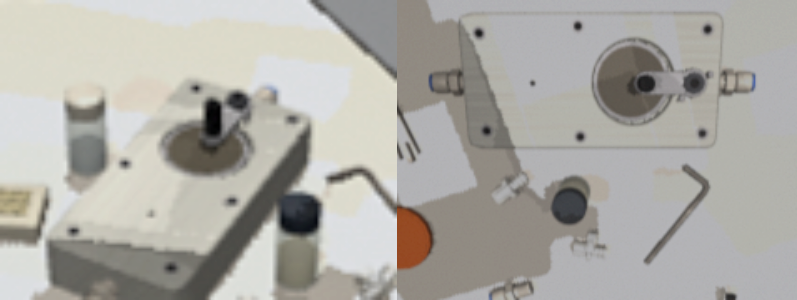

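The frit is home at (633,80). The clip is shut over it along the block axis, with its pin at (646,83), and the bystanders have not moved. Handing in.

```bash
python3 -c "
from station import ctrl
print(ctrl.finish_job())"
```

```text
the job is handed in; nothing more can be done
None
```

The job is handed in at about 20 s: in the last pictures the frit lies flat in the seat, the clip is shut on its stop over it, and the bystanders look unmoved; one early clip sweep missed because the real fingertips end about 30 mm short of the reported TCP, and I corrected for that.

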